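# Roll the mandrel into the cradle's saddles and swing the keeper shut

### The job

Get the roll cradle ready for the next roll: swing the keeper with the red pin fully open, then roll the aluminium mandrel along the rails into the pair of V saddles in the middle so that both ends sit level, without lifting it off the rails. Then swing the keeper fully shut over its end and let go. Leave the brown cardboard core parked where it is, and the tape and tin on the base plate where they lie.

Things in the scene. Friction and masses are not known exactly. Their poses are not given: they have to be found in the camera images.
- cradle: Roll cradle fixed to the table: dark base plate 290 x 370 x 8 mm with two upright blue cheek plates, each 12 mm thick, 270 mm long along the cradle's x, centred at y = +95 and -95 mm; yaw up to 20 degrees. Origin: centre of the underside, on the table. The space between the cheeks is open down to the plate but for two thin tie bars (x = +-100 mm, top at 81 mm) and the tape and tin.
- saddle (a point): Where the mandrel's centre lies when seated in both saddles: 104.6 mm above the cradle's origin, x = y = 0; axes as the cradle's. The saddles are 90 degree V notches, 36 mm wide and 18 mm deep, in the cheeks' level top edges (the rails, 100 mm up). A tube falls 11 mm into them by itself once its axis has passed the notch's edge, 18 mm before the middle.
- dip_near (a point): Middle of the parking dip at the cradle's x = -85 mm, at rail height; a like dip is at x = +85 mm. Each is 30 mm long, 2.6 mm deep, in both rails. End stops 22 mm high rise from the rails at x = +-125 to 135 mm. A tube in a dip has its centre 113.6 mm up; on the level rail 116 mm.
- mandrel_center (a point): Centre of the loose pale silvery aluminium mandrel: a tube 32 mm in diameter, 280 mm long, with rounded ends and a black band near each end, 0.3 to 0.65 kg. Its length is its own y, at first parallel to the cradle's y and within 8 mm of its middle. It starts in either of the two parking dips and rolls when pushed, so its roll angle changes.
- core_center (a point): Centre of the brown cardboard core, of the same size and shape as the mandrel, about 0.16 kg, lying loose in the other parking dip. It stays there.
- keeper (a joint): Keeper's angle about its upright pivot, rad. 0 = shut (stop): arm along the cradle's -y, above the end of a seated mandrel. Grows as the arm swings clockwise from above, towards the cradle's -x; 1.6 = fully open (stop), arm along -x, clear of the tubes. Starts at 0 to 0.25, blocking the saddle. Stays where it is left (about 1 N at the pin moves it).
- keeper_pivot (a point): On the keeper's pivot axis, 129 mm up, at the cradle's x = 0, y = +165 mm. The keeper arm is a flat bar 60 mm long from the pivot, 16 mm wide, 8 mm thick, its underside 125 mm and its top 133 mm above the table.
- keeper_pin (a point): Middle of the grip part of the keeper's upright red pin: 14 mm in diameter, 48 mm from the pivot, standing from the arm's top (133 mm) to 169 mm above the table; this point lies 151 mm up.
- tape_c (a point): Centre of the green tape ring, 90 mm across, 25 mm high, loose on the cradle's base plate between the cheeks. Bystander.
- tin_center (a point): Centre of the yellow chalk tin, 60 mm across, 22 mm high, loose on the base plate between the cheeks. Bystander.

How it is judged:
By the outcome, as a careful person would: the job done as asked, in the order asked, and still so for the second after the job is handed in, with the robot touching nothing.
It also fails if it takes over 70 s, if anything falls off the work surface, if the arm or the gripper's body presses on something with over 40 N, if the wrist force passes 120 N, or if a joint passes its speed limit or range.

### The arm

A 6-joint arm with a two-finger parallel gripper is mounted at the origin on the work surface. World frame = base frame: x ahead of the robot, y to its left, z up, the work surface at z = 0. Lengths are in mm, angles in rad, forces in N, time in s.
With the tool pointing down it reaches from about 350 to 975 mm from the base axis. Payload 7.1 kg.
Tool frame: the origin (TCP) lies on the front face of the gripper's body, between the roots of the fingers; the fingertips stand 80 mm ahead of it and the grasp point (between the pads) lies 61 mm ahead of it (env.tips_ahead is the distance from the TCP to the fingertips, in mm); z points along the fingers, y is the line along which they close (so a half turn about z gives the same grasp; the last joint's range is limited). The gripper opens to 88 mm and grips with 3 to 60 N. Pads are 20 mm wide; open, the fingers measure 115 mm over their backs; the gripper's body (75 mm by 178 mm) begins 61 mm behind the grasp point.
Start: joints at [1.238, 0.423, 1.63, -0, 1.089, -0.019], TCP at [192.89, 594.474, 302.675] pointing down, gripper open.
Joint ranges: [-3, 3], [-0.9, 2.11], [0.09, 2.58], [-1.31, 4.45], [0.11, 2.69], [-2.54, 2.54]. Speed limits (rad/s): [2.39, 2.39, 3.01, 3.14, 3.14, 3.14].

### API

Orientations are given as a unit quaternion [x, y, z, w].
In Python, from station import env, set_gripper, viewer, workorder gives the robot as it stands. Calls block until the motion is done:
- env.reach(position, orientation): joint-space move of the TCP to a pose.
- env.move_l(position, rot=None, rate=150, f_stop=None): straight line of the TCP; rot=None keeps the orientation; rate is the mean speed in mm/s. With f_stop (N) it stops when the force on the tool has changed by that much, and returns True; else False.
- env.move_joints(angles): joint-space move.
- set_gripper(opening): finger opening in mm; the grip force is fixed at half the most; returns when the fingers have stopped.
- env.hold(seconds).
- env.ik(position, orientation): joint angles nearest the present ones, or None.
- env.read_state(): the state.
- viewer.camera(name): name is "scene" or "side" or "wrist"; returns the picture (384x512x3 uint8, blue, green, red); there is no depth.
- viewer.camera_params(name): a dict with "fx", "fy", "cx", "cy" (pixels), "pose" (4x4, takes a point from camera to world coordinates); the wrist camera has in their place "tool_from_camera" (4x4, takes a point from camera to tool coordinates, whose origin is the TCP and whose axes are the flange's). Camera axes: x right, y up, looking along -z (the intrinsics and any distortion apply to the point x, -y, -z); pixel columns grow to the right and rows downward; lengths in mm; the calibration is good to about 2 mm. A picture is of the moment at which its call begins: read the wrist's pose just before it. camera_params takes no time and is no camera call.
A pose or a line that the arm cannot do raises env.IKError and nothing moves.
- workorder.sign_off(): hands the job in; it is judged then, once.
The state is a dict: "time_s": time; "qpos": joint angles; "dq": joint speeds; "tau": joint torques, N m; "tool_pos": TCP position; "orientation": TCP orientation; "force": force on the tool from outside, world axes, zero at the start; "wrist_torque": the same for the moment, N m; "width": finger opening in mm; "grip_force": force on a finger pad.
Only numpy, scipy, OpenCV 4.12 (cv2) and the standard library are available. Lean on these libraries where they do the work, as an engineer would, in place of code of your own. Each camera call takes 0.05 s, during which the arm holds its last target. There are 200 camera calls.

## Working session

There is one attempt and no reset: what is moved stays moved. The work goes in short steps, each a Python script; the robot and the scene stay as the last script left them, time stands still between calls to the robot, and variables do not carry over. Pictures are saved under pics/ and viewed, at most 10 in all, crops included, and the job is handed in when it is done.

```bash
ls; mkdir -p pics; python3 - <<'E'
from station import env, viewer
import cv2, numpy as np
for n in ("scene","side"):
    cv2.imwrite(f"pics/{n}0.png",viewer.camera(n))
s=env.read_state(); print(s["time_s"],s["tool_pos"],s["orientation"])
cv2.imwrite("pics/wrist0.png",viewer.camera("wrist"))
np.set_printoptions(precision=4,suppress=True)
for n in ("scene","side","wrist"): print(n,viewer.camera_params(n))
a=[cv2.imread(f"pics/{n}0.png") for n in ("scene","side")]
cv2.imwrite("pics/both0.png",cv2.resize(np.vstack(a),None,fx=.78,fy=.78))
E
```

```text
pics
0.1 [192.7668467  594.11399043 301.98205552] [ 1.56231018e-01  9.87720298e-01 -6.84370666e-04 -1.12109094e-04]
scene {'fx': 349.1836541346015, 'fy': 349.1836541346015, 'cx': 259.2581995669735, 'cy': 192.03453490217663, 'pose': array([[ -0.6707,  -0.6136,   0.4167, 860.3564],
       [  0.7416,  -0.544 ,   0.3927, 350.5305],
       [ -0.0143,   0.5724,   0.8199, 657.789 ],
       [  0.    ,   0.    ,   0.    ,   1.    ]])}
side {'fx': 415.52325812423527, 'fy': 415.52325812423527, 'cx': 251.17345993783755, 'cy': 192.47677703505857, 'pose': array([[   0.9613,    0.2152,   -0.1721,  450.6794],
       [  -0.2755,    0.7373,   -0.6168, -331.8914],
       [  -0.0059,    0.6404,    0.768 ,  659.8138],
       [   0.    ,    0.    ,    0.    ,    1.    ]])}
wrist {'fx': 274.13239536956905, 'fy': 274.13239536956905, 'cx': 257.0915741311099, 'cy': 191.5521405336328, 'tool_from_camera': array([[ -0.0005,   0.958 ,   0.2867,  79.0928],
       [  1.    ,   0.0002,   0.0011,  -0.4568],
       [  0.001 ,   0.2867,  -0.958 , -82.0203],
       [  0.    ,   0.    ,   0.    ,   1.    ]])}
```

View pics/both0.png

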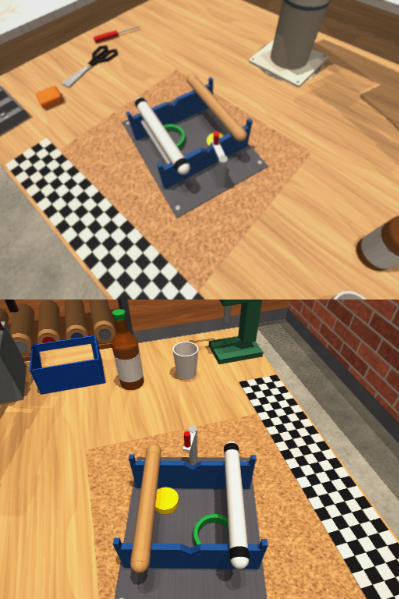

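```bash
python3 - <<'E'
import cv2, numpy as np
a=cv2.imread("pics/scene0.png")[85:285,150:350]; b=cv2.imread("pics/side0.png")[165:365,145:345]
c=np.hstack([cv2.resize(i,(400,400),interpolation=cv2.INTER_CUBIC) for i in (a,b)])
w=cv2.resize(cv2.imread("pics/wrist0.png"),(266,200))
o=np.zeros((600,800,3),np.uint8);o[:400]=c;o[400:,:266]=w
cv2.imwrite("pics/crop1.png",o)
E
```

```text
(no output)
```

View pics/crop1.png

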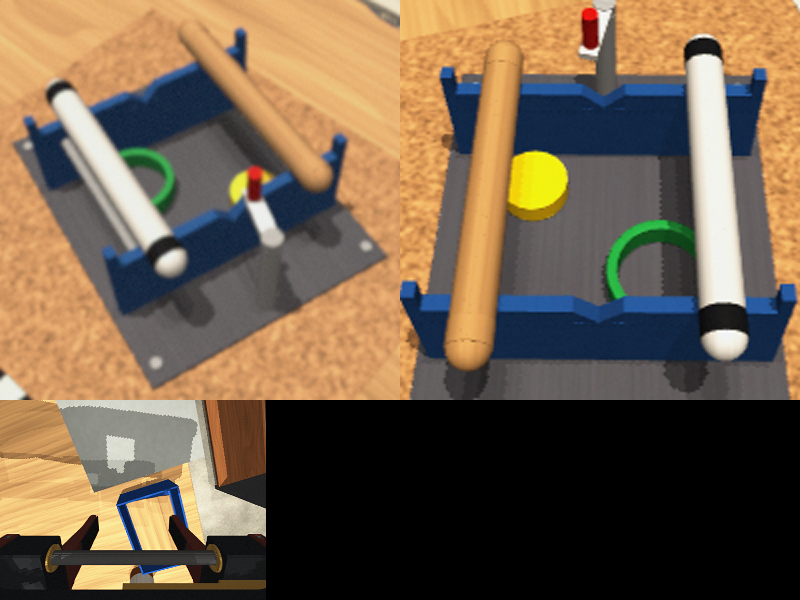

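```bash
cat > h.py <<'E'
import cv2, numpy as np
from scipy.spatial.transform import Rotation as R
from station import env, set_gripper, viewer, workorder
np.set_printoptions(precision=3,suppress=True)
def ray(uv,z,n,T=None):
    p=viewer.camera_params(n); T=p["pose"] if T is None else T
    d=T[:3,:3]@np.array([(uv[0]-p["cx"])/p["fx"],-(uv[1]-p["cy"])/p["fy"],-1]); o=T[:3,3]
    return (o+d*(z-o[2])/d[2])[:2]
def wristT(s):
    T=np.eye(4);T[:3,:3]=R.from_quat(s["orientation"]).as_matrix();T[:3,3]=s["tool_pos"]
    return T@viewer.camera_params("wrist")["tool_from_camera"]
def kabsch(A,B): # world B = Rot(yaw) A + t
    A,B=np.array(A,float),np.array(B,float);a,b=A-A.mean(0),B-B.mean(0)
    yaw=np.arctan2((a[:,0]*b[:,1]-a[:,1]*b[:,0]).sum(),(a*b).sum())
    M=np.array([[np.cos(yaw),-np.sin(yaw)],[np.sin(yaw),np.cos(yaw)]])
    t=B.mean(0)-M@A.mean(0); return t,yaw,B-(A@M.T+t)
E
python3 - <<'E'
from h import *
sd=lambda u,v:((u-400)/2+145,v/2+165)
sc=lambda u,v:(u/2+150,v/2+85)
S=[((-130,95),sd(448,70),122),((130,95),sd(759,71),122),((-130,-95),sd(410,285),122),((130,-95),sd(786,288),122),((0,-101),sd(600,321),82),((0,89),sd(604,107),82)]
C=[((130,95),sc(108,252),122),((-130,95),sc(340,140),122),((130,-95),sc(31,121),122),((-130,-95),sc(240,33),122)]
As=[a for a,_,_ in S];Bs=[ray(p,z,"side") for _,p,z in S]
Ac=[a for a,_,_ in C];Bc=[ray(p,z,"scene") for _,p,z in C]
for A,B in((As,Bs),(Ac,Bc),(As+Ac,Bs+Bc)):
    t,y,r=kabsch(A,B);print(t,y,np.degrees(y));print(r)
M=np.array([[np.cos(y),-np.sin(y)],[np.sin(y),np.cos(y)]])
loc=lambda w:M.T@(w-t)
print("pin",loc(ray(sd(590,12),169,"side")),loc(ray(sc(254,170),169,"scene")))
# tubes side: points on centerline at z=113.6 height
for n,p in (("core far",sd(504,50)),("core near",sd(467,350)),("man far",sd(703,45)),("man near",sd(725,340))):print(n,loc(ray(p,113.6,"side")))
for n,p in (("core far",sc(190,35)),("core near",sc(318,178)),("man far",sc(60,92)),("man near",sc(172,262))):print(n,loc(ray(p,113.6,"scene")))
E
```

```text
[531.966  -5.362] -0.28987633832433907 -16.608690766690987
[[ 0.973 -0.156]
 [-0.717  0.869]
 [ 1.168  0.751]
 [-1.543  1.48 ]
 [ 0.362 -1.158]
 [-0.243 -1.786]]
[534.798  -3.955] -0.2980919919322209 -17.079413044364046
[[-1.633 -1.476]
 [ 0.921 -0.581]
 [-1.403  2.35 ]
 [ 2.116 -0.293]]
[533.103  -4.8  ] -0.2936926482158045 -16.827349216785983
[[-0.654 -1.088]
 [-2.059  0.887]
 [ 0.235 -0.39 ]
 [-2.19   1.29 ]
 [-0.406 -1.831]
 [-1.705 -2.25 ]
 [ 0.294 -1.3  ]
 [ 3.182  0.69 ]
 [-0.275  2.77 ]
 [ 3.578  1.222]]
pin [-11.696 116.968] [-11.344 114.363]
core far [-87.435 123.027]
core near [ -86.442 -136.44 ]
man far [ 84.049 130.328]
man near [  84.428 -127.636]
core far [ -81.274 -128.829]
core near [-84.565 119.529]
man far [  84.411 -123.777]
man near [ 84.424 128.635]
```

```bash
cat >> h.py <<'E'
t=np.array([533.1,-4.8]);yaw=-0.2937
M=np.array([[np.cos(yaw),-np.sin(yaw)],[np.sin(yaw),np.cos(yaw)]])
W=lambda x,y,z:np.r_[M@np.array([x,y])+t,z]      # cradle -> world
loc=lambda w:M.T@(np.asarray(w)[:2]-t)
def down(ang,s=1): # tool down, tool y at cradle angle ang
    d=np.r_[M@np.array([np.cos(ang),np.sin(ang)]),0]*s; z=np.array([0,0,-1.])
    return R.from_matrix(np.c_[np.cross(d,z),d,z]).as_quat()
def pin(th,z,s=1,lead=0): # TCP pose at keeper angle th, lead mm ahead along opening tangent
    a=np.array([-np.sin(th),-np.cos(th)]);tg=np.array([-np.cos(th),np.sin(th)])
    p=np.array([0,165])+48*a+lead*tg
    return W(*p,z),down(np.arctan2(tg[1],tg[0]),s)
E
python3 - <<'E'
from h import *
for s in(1,-1):
    for th in(0,.25,1,1.6): print(s,th,*[env.ik(*pin(th,z,s)) for z in(218,330)])
    for x in(85,0): print(s,x,env.ik(W(x,0,174),down(0,s)))
print(env.ik([192.8,594.5,420],[0.1562,0.9877,0,0]))
for u,v in((167,115),(238,92),(301,63)): print(ray((u,v),0,"side"))
print(ray((480,345),0,"scene"),env.read_state()["time_s"])
E
```

```text
1 0 None None
1 0.25 [ 0.178  0.452  1.818 -0.     0.872 -2.42 ] [ 0.178  0.307  1.735 -0.     1.099 -2.42 ]
1 1 [ 0.235  0.433  1.85  -0.     0.858 -1.613] [ 0.235  0.285  1.766 -0.     1.09  -1.613]
1 1.6 [ 0.283  0.444  1.832 -0.     0.866 -0.964] [ 0.283  0.298  1.748 -0.     1.095 -0.964]
1 85 [-0.067  0.574  1.728 -0.     0.839  0.227]
1 0 [-0.031  0.48   1.914 -0.     0.748  0.262]
-1 0 [ 0.166  0.464  1.796 -0.     0.881  0.46 ] [ 0.166  0.322  1.714 -0.     1.105  0.46 ]
-1 0.25 [ 0.178  0.452  1.818 -0.     0.872  0.722] [ 0.178  0.307  1.735 -0.     1.099  0.722]
-1 1 [ 0.235  0.433  1.85  -0.     0.858  1.528] [ 0.235  0.285  1.766 -0.     1.09   1.528]
-1 1.6 [ 0.283  0.444  1.832 -0.     0.866  2.177] [ 0.283  0.298  1.748 -0.     1.095  2.177]
-1 85 None
-1 0 None
[ 1.238  0.317  1.51  -0.     1.315 -0.019]
[468.464 493.705]
[659.08  533.348]
[861.47  611.156]
[511.883 542.095] 0.15
```

```bash
python3 - <<'E'
from h import *
env.move_l([192.8,594.5,450],rate=200)
p,q=pin(.23,450,-1); env.reach(p,q)
set_gripper(44)
p,q=pin(.23,330,-1); env.move_l(p,q,rate=200)
s=env.read_state(); print(s["time_s"],s["tool_pos"],p,s["width"])
cv2.imwrite("pics/w1.png",viewer.camera("wrist"))
T=wristT(s)
im=viewer.camera("wrist"); m=cv2.inRange(cv2.cvtColor(im,cv2.COLOR_BGR2HSV),(0,150,60),(8,255,255))
n,l,st,c=cv2.connectedComponentsWithStats(m)
for i in range(1,n):
    if st[i,4]>30: print(st[i],c[i],loc(ray(c[i],160,"wrist",T)))
E
```

```text
4.775 [557.472 111.682 330.902] [556.863 111.568 330.   ] 44.315352224756154
[250 183  14  24 265] [256.691 194.653] [-10.911 118.023]
```

View pics/w1.png

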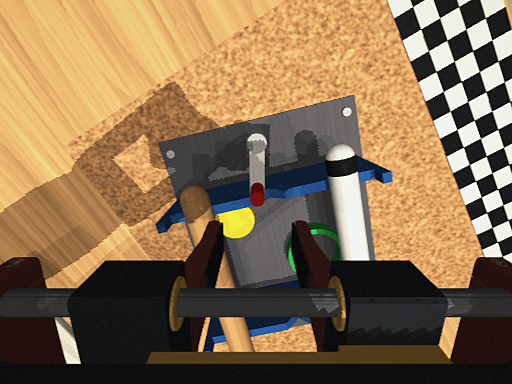

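The wrist view shows the red pin at (257,190), centred between the fingers, with the keeper arm pointing straight down the image. The angle of 0.23 holds, so I'll cage the pin and swing the keeper open.

```bash
python3 - <<'E'
from h import *
p,q=pin(.23,219,-1); print("hit",env.move_l(p,q,rate=120,f_stop=8))
set_gripper(24)
s=env.read_state();print(s["time_s"],s["tool_pos"],p,s["width"],s["force"])
for th in np.linspace(.4,1.5,7):
    p,q=pin(th,219,-1,5); h=env.move_l(p,q,rate=70,f_stop=15)
    s=env.read_state();print(round(th,2),h,s["force"],s["time_s"])
p,q=pin(1.6,219,-1,13); h=env.move_l(p,q,rate=25,f_stop=7)
s=env.read_state();print(h,s["force"],s["time_s"],loc(s["tool_pos"]),loc(p))
p,q=pin(1.6,219,-1,4)
env.move_l(p,q,rate=40); set_gripper(44)
p,q=pin(1.6,330,-1,4); env.move_l(p,q,rate=200)
for n in("scene","side"): cv2.imwrite(f"pics/{n}2.png",viewer.camera(n))
a=cv2.imread("pics/scene2.png")[85:285,150:350]; b=cv2.imread("pics/side2.png")[165:365,145:345]
cv2.imwrite("pics/crop2.png",np.hstack([cv2.resize(i,(400,400),interpolation=cv2.INTER_CUBIC) for i in (a,b)]))
E
```

```text
hit False
6.4833 [556.869 111.548 219.06 ] [556.863 111.568 219.   ] 23.87885023807677 [ 0.936 -0.449  0.401]
0.4 False [-0.124  0.025  0.556] 6.825
0.58 False [-0.097  0.201 -0.256] 7.1583
0.77 False [-0.193 -1.085  0.065] 7.4917
0.95 False [ 0.443  0.292 -0.215] 7.825
1.13 False [0.632 0.134 0.061] 8.1583
1.32 False [ 0.213 -1.32   0.402] 8.4917
1.5 False [-0.246 -0.698 -0.978] 8.825
True [-0.936 -2.993  2.098] 9.1667 [-48.39 170.65] [-47.6   179.396]
```

View pics/crop2.png

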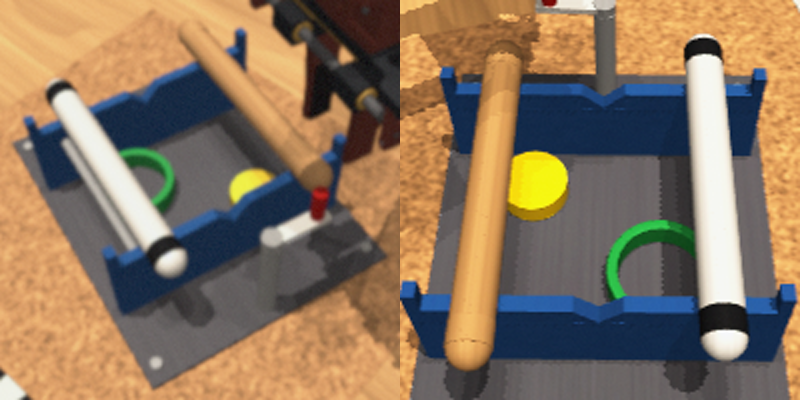

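The keeper looks open: the pin is at crop (319,192) in scene, with the arm roughly along -x. I'll compute its angle from the pin position, then cage the mandrel and roll it.

```bash
cat > ang.py <<'E'
from h import *
def keeper_angle(tag):
    for n in("scene","side"):
        im=cv2.imread(f"pics/{n}{tag}.png"); hsv=cv2.cvtColor(im,cv2.COLOR_BGR2HSV)
        m=cv2.inRange(hsv,(0,180,60),(6,255,255)); k,l,st,c=cv2.connectedComponentsWithStats(m)
        for i in range(1,k):
            if st[i,4]>15:
                p=loc(ray(c[i],151,n))
                if abs(p[0])<80 and 60<p[1]<210: print(n,st[i],p,"theta",np.arctan2(-p[0],165-p[1]))
E
python3 - <<'E'
from ang import *
keeper_angle(0);keeper_angle(2)
print(env.ik(W(83,1,174),down(0,1)),env.ik(W(83,1,330),down(0,1)),env.ik(W(83,1,330),down(0,-1)))
E
```

```text
scene [274 168   7  17  71] [-13.231 112.144] theta 0.24527610139348388
side [236 169   8  20 142] [-12.918 117.165] theta 0.26376513390513534
scene [306 179   8  15  82] [-48.956 162.546] theta 1.520712490385964
side [215 148   8  20 137] [-50.495 164.971] theta 1.5702168050223158
[-0.065  0.572  1.732 -0.     0.838  0.229] [-0.065  0.377  1.633 -0.     1.132  0.229] None
```

```bash
python3 - <<'E'
from h import *
q=down(0,1)
env.reach(W(84,1,330),q); set_gripper(64)
print(env.move_l(W(84,1,173),q,rate=130,f_stop=8))
set_gripper(46)
s=env.read_state();print(s["time_s"],s["width"],s["force"],loc(s["tool_pos"]))
for x in(70,55,40,28,18,9,0):
    h=env.move_l(W(x,1,173),q,rate=45,f_stop=20)
    s=env.read_state();print(x,h,s["force"],s["wrist_torque"],s["time_s"])
    if h: break
env.hold(.5)
for n in("scene","side"): cv2.imwrite(f"pics/{n}3.png",viewer.camera(n))
a=cv2.imread("pics/scene3.png")[85:285,150:350]; b=cv2.imread("pics/side3.png")[165:365,145:345]
cv2.imwrite("pics/crop3.png",np.hstack([cv2.resize(i,(400,400),interpolation=cv2.INTER_CUBIC) for i in (a,b)]))
E
```

```text
False
14.8583 45.81506036142941 [-0.59  -0.721  0.162] [84.009  1.01 ]
70 False [ 6.94  -3.575  5.743] [-0.577 -1.024  0.022] 15.3167
55 False [-0.454 -0.519 -0.432] [-0.054  0.132  0.062] 15.8
40 False [ 0.077 -0.163 -0.356] [-0.081  0.088  0.03 ] 16.2833
28 False [0.032 0.726 0.027] [-0.02   0.065  0.064] 16.7
18 False [-1.086  0.16   0.694] [-0.064  0.021 -0.023] 17.075
9 False [-5.319  2.319  1.14 ] [ 0.201  1.083 -0.015] 17.425
0 False [0.442 0.483 0.276] [-0.051  0.102  0.035] 17.775
```

View pics/crop3.png

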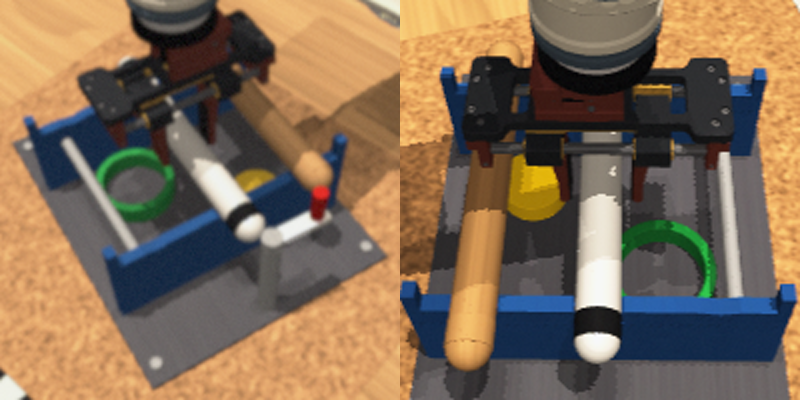

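The mandrel appears to lie in both notches, with the near end at side crop (598,345) and the far end at scene crop (248,228). I'll lift clear and check that it is seated and level.

```bash
python3 - <<'E'
from h import *
q=down(0,1)
set_gripper(56); env.move_l(W(0,1,330),q,rate=200)
p,qq=pin(1.6,330,-1,0); env.reach(p,qq)
for n in("scene","side"): cv2.imwrite(f"pics/{n}4.png",viewer.camera(n))
print(env.read_state()["time_s"])
a=cv2.imread("pics/scene4.png")[105:255,180:330]; b=cv2.imread("pics/side4.png")[165:365,175:315]
cv2.imwrite("pics/crop4.png",np.hstack([cv2.resize(a,(400,400),interpolation=cv2.INTER_CUBIC),cv2.resize(b,(400,571),interpolation=cv2.INTER_CUBIC)[:400] if 0 else cv2.resize(b,(280,400),interpolation=cv2.INTER_CUBIC)]))
E
```

```text
21.4833
```

View pics/crop4.png

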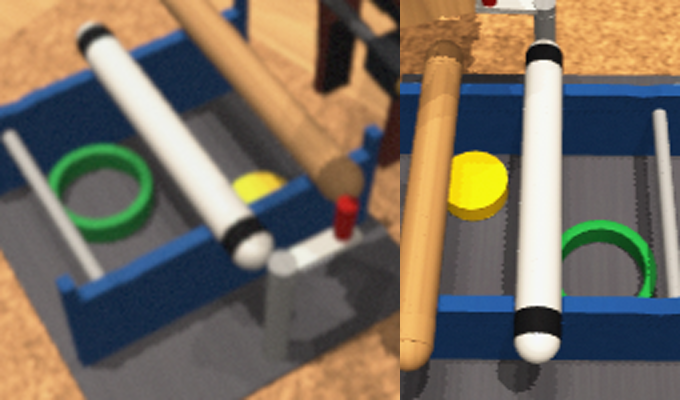

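```bash
python3 - <<'E'
from h import *
sc=lambda u,v:(180+u/2.667,105+v/2.667); sd=lambda u,v:(175+(u-400)/2,165+v/2)
for n,a,c in(("+y band",sc(240,237),sd(543,54)),("-y band",sc(92,40),sd(538,322))):
    for z in(104.6,116): print(n,z,"scene",loc(ray(a,z,"scene")),"side",loc(ray(c,z,"side")))
E
```

```text
+y band 104.6 scene [  2.577 114.356] side [ -2.395 126.884]
+y band 116 scene [  6.859 120.961] side [ -2.021 117.36 ]
-y band 104.6 scene [   1.7   -123.634] side [  -0.598 -112.746]
-y band 116 scene [   6.    -112.125] side [  -0.261 -117.35 ]
```

Both ends are at x ≈ 0 within 1 mm, and a tube resting there can only be seated. The tape, tin and core haven't moved, so I'll shut the keeper.

```bash
python3 - <<'E'
from ang import *
set_gripper(44)
p,q=pin(1.58,219,-1); print("hit",env.move_l(p,q,rate=130,f_stop=8))
set_gripper(24)
for th in np.linspace(1.4,.12,8):
    p,q=pin(th,219,-1,-5); h=env.move_l(p,q,rate=70,f_stop=15)
    s=env.read_state();print(round(th,2),h,s["force"],s["time_s"])
p,q=pin(0,219,-1,-13); h=env.move_l(p,q,rate=25,f_stop=7)
s=env.read_state();print(h,s["force"],s["time_s"],loc(s["tool_pos"]),loc(p))
p,q=pin(0,219,-1,-4)
env.move_l(p,q,rate=40); set_gripper(44)
p,q=pin(0,330,-1,-4); env.move_l(p,q,rate=200)
p=p+[0,0,90]; p[:2]+=M@np.array([0,120]); env.move_l(p,rate=250)
for n in("scene","side"): cv2.imwrite(f"pics/{n}5.png",viewer.camera(n))
keeper_angle(5); print(env.read_state()["time_s"])
a=cv2.imread("pics/scene5.png")[85:285,150:350]; b=cv2.imread("pics/side5.png")[150:350,145:345]
cv2.imwrite("pics/crop5.png",np.hstack([cv2.resize(i,(400,400),interpolation=cv2.INTER_CUBIC) for i in (a,b)]))
E
```

```text
hit False
1.4 False [-0.39   0.132 -0.002] 23.7833
1.22 False [ 0.589 -0.012  0.362] 24.1167
1.03 False [ 0.517  0.615 -0.191] 24.45
0.85 False [ 0.569  0.449 -0.228] 24.7833
0.67 False [-0.133 -0.326  0.103] 25.1167
0.49 False [-0.199  0.344 -0.105] 25.45
0.3 False [-0.97   0.574  0.554] 25.7833
0.12 False [ 0.356  0.529 -0.505] 26.1167
True [-1.382  0.323  0.451] 26.5 [  4.998 116.549] [ 13. 117.]
scene [269 171   6  16  68] [ -1.187 112.371] theta 0.022545083942895755
side [242 170   8  20 142] [ -2.763 115.945] theta 0.05626144485453776
28.8417
```

View pics/crop5.png

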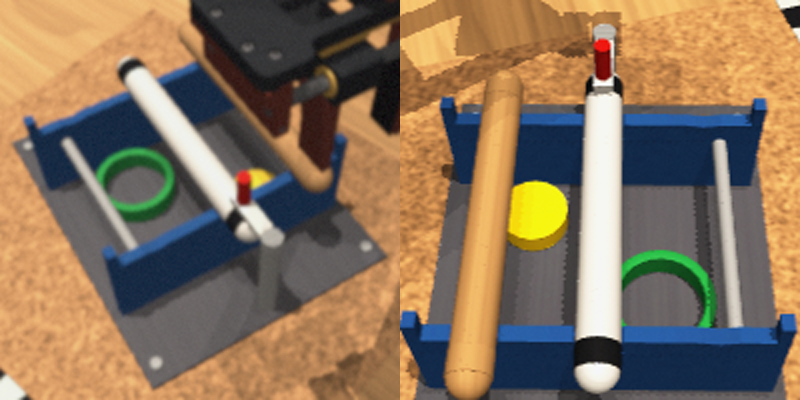

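The keeper reached its stop exactly where θ = 0 should be. The arm lies over the mandrel's end, the mandrel is seated, and the core, tape and tin are where they were. Handing in.

```bash
python3 -c "
from station import workorder
print(workorder.sign_off())"
```

```text
the job is handed in; nothing more can be done
None
```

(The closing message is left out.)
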